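Dock the stock terminal and hold its pairing button

TASK

Put the handheld stock terminal into the pocket of the charging dock, screen up and with its scan window towards the pin-hole end of the dock, so that it lies flat and fully home, and let go of it. Then take the pin tool from its wooden stand, reach its tip down through the hole in the dock and press the recessed pairing button fully down; finish while still gripping the pin tool and holding the button down. Leave the tin, the bottle and the carton where they stand.

Things in the scene. Friction and masses are not known exactly. Their poses are not given: they have to be found in the camera images.
- dock: Grey dock, fixed; place and yaw vary. Origin on the counter under the pocket's centre; x points to the pin-hole end, z up. Pocket 128 (x) x 60 (y) mm: floor 10 mm above the counter, straight 10 mm thick walls up to 18 mm, then a lip flaring 4 mm outwards up to 22 mm. At the +x end a housing 56 x 80 x 40 (high) mm, centred at x = 102 mm, has the pin hole in its top.
- dock_hole (a point): Centre of the mouth of the dock's pin hole: vertical, round, 14 mm across, at x = 102 mm from the dock's origin, 40 mm above the counter. The white button inside is 12.4 mm across, its flat top 18 mm below the mouth when up, 24 mm when fully down. Axes as the dock's.
- pair_button (a joint): Travel of the recessed pairing button, m: 0 up, 0.006 fully down against a hard stop. Its spring takes 1.2 N to start and 4.2 N fully down and lifts the button again when let go.
- terminal: Handheld stock terminal, black block 124 (x) x 56 (y) x 36 (z) mm, 0.2 to 0.4 kg, loose, lying screen up on the counter. Origin: centre of its underside; x points to the end with the amber scan window (the screen is in that half, twelve grey keys in the other), z up. Grip it across its 56 mm width by its upper 22 mm, which stay proud of the dock.
- terminal_window (a point): Centre of the terminal's scan-window end face: 62 mm along x from the terminal's origin, 18 mm above its underside.
- stand: Light wooden block 64 x 64 x 55 (high) mm, fixed, with a vertical hole 11 mm across right through its middle in which the pin tool stands. Origin: centre of its underside, z up. One of it and the terminal lies left of the dock, the other right; which is where changes.
- pin: Steel pin tool, loose, 120 mm long, 45 g, upright in the stand. Origin: end of its tip; z up along it. Round shank 6 mm across from 0 to 50 mm, square handle 14 x 14 mm from 50 to 120 mm, flats facing x and y. In the stand the handle's shoulder rests on the block, the tip 5 mm above the counter; it lifts straight out.
- polish_tin: Closed steel tin, 76 mm across, 30 mm high, loose; to be left alone. Origin: centre of its underside.
- dye_bottle: Blue bottle with a yellow label, 48 mm across, 120 mm high, loose; to be left alone. Origin: centre of its underside.
- heel_box: Small cardboard carton 90 x 60 x 50 (high) mm, loose; to be left alone. Origin: centre of its underside.
Things that resemble listed ones, but are neither listed nor needed, are in the scene too. Of the things shaped like the dock, the grey one is meant.

How it is judged:
By the outcome, as a careful person would: the job done as asked, in the order asked, and still so for the second after the job is handed in, while the arm keeps its last pose, push and grip.
It also fails if it takes over 58 s, if anything falls off the work surface, if the arm or the gripper's body presses on something with over 40 N, if the wrist force passes 120 N, or if a joint passes its speed limit or range.

ROBOT

A 7-joint arm with a two-finger parallel gripper is mounted at the origin on the work surface. World frame = base frame: x ahead of the robot, y to its left, z up, the work surface at z = 0. Lengths are in m, angles in rad, forces in N, time in s.
With the tool pointing down it reaches from about 0.4 to 0.85 m from the base axis. Payload 4.4 kg.
Tool frame: the origin (TCP) lies at the very end of the fingers, on their centre line; the grasp point (between the pads) lies 19 mm behind it (grip_depth is the distance from the TCP to the grasp point, in m); z points along the fingers, y is the line along which they close (so a half turn about z gives the same grasp; the last joint's range is limited). The gripper opens to 94 mm and grips with 3 to 60 N. Pads are 16 mm wide; open, the fingers measure 119 mm over their backs; the gripper's body (75 mm by 177 mm) begins 78 mm behind the grasp point.
Start: joints at [-1.314, 0.628, 0.038, 1.517, -0.027, 0.996, -0.02], TCP at [0.206, 0.616, 0.205] pointing down, gripper open.
Joint ranges: [-3.06, 3.06], [-0.37, 2.12], [-1.25, 1.32], [0.18, 2.47], [-1.1, 4.24], [0.23, 1.98], [-2.94, 2.94]. Speed limits (rad/s): [2.57, 2.57, 3.14, 3.14, 3.14, 3.14, 3.14].

INTERFACE

Orientations are given as a unit quaternion [w, x, y, z].
In Python, from workcell import get_obs, grab_frame, camera_model, sign_off, grip_depth gives the robot as it stands.
- The arm moves only by the tool step_arm, never from a script. Its argument "series" is a list of rows, each a list of 3 entries, a list of its own where there are three numbers: the gripper's target within -1 to 1 (shut at 1, half-way at 0, fully open at -1), then the shift along the tool's x, y, z in mm, then the turn about the tool's z in rad. A call has 1 to 10 rows; each row shifts and turns the commanded pose from where the row before left it, along the tool's axes as they then stand; what a row does not reach is not made up. A row lasts 1/8 s, in which the tool goes at most 62.5 mm and 10.7 degrees, less where a joint would pass 70% of its speed; a pose out of reach is approached as far as the arm can. A call with a gripper value outside its range is refused whole. The fingers move at their own pace and stop on an object; "force" is the grip in N (left out, the last holds). Time passes only in rows, so rows that do not move let the fingers close. It gives the time, the measured TCP pose, the force, the opening and the grip force at its end, in the units of the state.
- get_obs(): the state, without advancing time (a new reading comes with each control period).
- grab_frame(name): name is "side" or "top" or "wrist"; returns (picture, depth): 400x640x3 uint8, blue, green, red; 400x640 float32, m along the optical axis (not along the pixel's ray), 0 where there is no reading.
- camera_model(name): a dict with "fx", "fy", "cx", "cy" (pixels), "R" (3x3) and "t" (3): a world point X has camera coordinates R X + t; the wrist camera has in their place "mount" (4x4, takes a point from camera to tool coordinates, whose origin is the TCP and whose axes are the flange's). Camera axes: x right, y down, z forward; pixel columns grow to the right and rows downward; lengths in m; the calibration is good to about 2 mm. A picture is of the moment at which its call begins: read the wrist's pose just before it. camera_model takes no time and is no camera call.
- sign_off(): hands the job in; it is judged then, once.
The state is a dict: "clock": time; "joints": joint angles; "joint_vel": joint speeds; "tau": joint torques, N m; "position": TCP position; "orientation": TCP orientation; "wrist_force": force on the tool from outside, world axes, zero at the start; "ft_torque": the same for the moment, N m; "grip_width": opening from 0.0 (shut) to 1.0 (fully open); "grip_force": force on a finger pad.
Only numpy, scipy, OpenCV 4.12 (cv2) and the standard library are available. Lean on these libraries where they do the work, as an engineer would, in place of code of your own. Each camera call takes 0.05 s, during which the arm holds its last target. There are 200 camera calls.

## Working session

There is one attempt and no reset: what is moved stays moved. The work goes in short steps, Python scripts to look and compute and a tool call to move; the robot and the scene stay as the last step left them, time stands still between calls to the robot, and variables do not carry over. Pictures are saved under pics/ and viewed, at most 10 in all, crops included, and the job is handed in when it is done.

Besides the shell and the picture viewer there is one more tool, called after "Request:" in YAML: its name, and indented under it one key for each argument. step_arm: Moves the arm, as the interface text tells. Its arguments: {"type":"object","properties":{"series":{"type":"array","items":{"type":"array"}},"force":{"type":"number"}},"required":["series"]}

```bash
ls; mkdir -p pics
cat > h.py <<'E'
import numpy as np,cv2
from workcell import *
from scipy.spatial.transform import Rotation as Ro
def cam(n,o=None):
    m=camera_model(n);K=np.array([[m['fx'],0,m['cx']],[0,m['fy'],m['cy']],[0,0,1]])
    if 'mount' in m:
        o=o or get_obs();q=o['orientation'];T=np.eye(4);T[:3,:3]=Ro.from_quat([q[1],q[2],q[3],q[0]]).as_matrix();T[:3,3]=o['position']
        W=np.linalg.inv(T@np.array(m['mount']));return K,W[:3,:3],W[:3,3]
    return K,np.array(m['R']),np.array(m['t'])
def ray(c,uv,z):
    K,R,t=c;uv=np.atleast_2d(np.array(uv,float));d=np.linalg.solve(K,np.c_[uv,np.ones(len(uv))].T).T@R;C=-R.T@t
    return C+d*((z-C[2])/d[:,2])[:,None]
def cloud(c,dep):
    K,R,t=c;v,u=np.mgrid[:dep.shape[0],:dep.shape[1]]
    P=np.stack([(u-K[0,2])/K[0,0]*dep,(v-K[1,2])/K[1,1]*dep,dep],-1);return (P-t)@R
E
python3 - <<'E'
from h import *
o=get_obs();print({k:np.round(v,3) for k,v in o.items()},grip_depth)
for n in('top','side'):
    im,d=grab_frame(n);cv2.imwrite(f'pics/{n}0.png',im);np.savez(f'{n}0.npz',im=im,d=d)
    c=cam(n);print(n,c[0][0,0],(-c[1].T@c[2]).round(3),c[1].round(2).tolist())
E
```

```text
pics
{'clock': np.float64(0.0), 'joints': array([-1.314,  0.629,  0.038,  1.518, -0.027,  0.996, -0.02 ]), 'joint_vel': array([-0.   , -0.001,  0.   , -0.001, -0.001, -0.001,  0.001]), 'tau': array([ 0.0000e+00, -5.4972e+01,  1.1440e+00, -1.8663e+01, -5.2000e-02,
        2.4000e-02,  0.0000e+00]), 'position': array([0.206, 0.616, 0.205]), 'orientation': array([-0.   ,  0.161,  0.987, -0.001]), 'wrist_force': array([-0.539,  0.172, -0.484]), 'ft_torque': array([-0.008, -0.006, -0.013]), 'grip_force': np.float64(0.0), 'grip_width': np.float64(1.0)} 0.0188
top 361.83290310604343 [ 0.32  -0.002  0.933] [[-0.02, -1.0, -0.0], [-0.98, 0.02, -0.2], [0.2, -0.0, -0.98]]
side 374.6142596542324 [-0.056  0.574  0.566] [[-0.73, -0.68, -0.03], [-0.37, 0.42, -0.83], [0.58, -0.6, -0.56]]
```

View pics/top0.png

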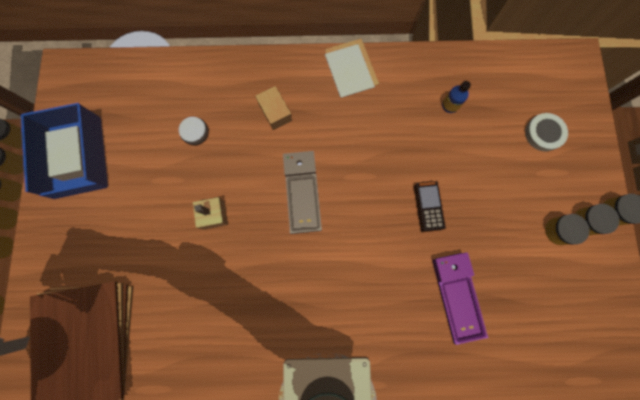

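View pics/side0.png

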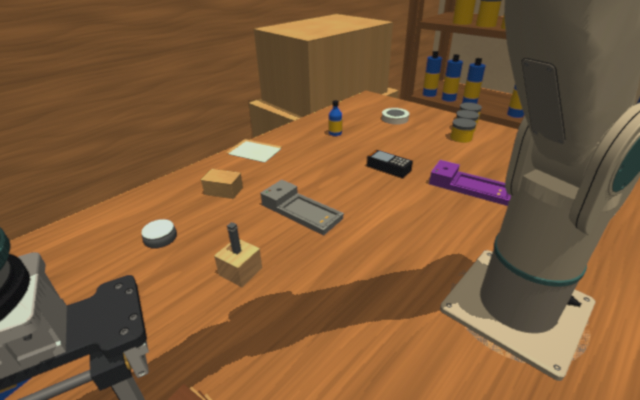

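Top view: grey dock around (302,190) with its housing up at (300,162), and the terminal at (430,206) with its screen end up. The stand and pin are at (207,212), the tin at (193,130), the carton at (273,107) and the bottle at (456,97). The purple dock at (460,297) is a decoy.

Run:
```python
from h import *
z=np.load('top0.npz');im,d=z['im'],z['d'];c=cam('top');P=cloud(c,d)
def rect(n,box,lo,hi):
    u0,v0,u1,v1=box;Q=P[v0:v1,u0:u1].reshape(-1,3);Q=Q[(Q[:,2]>lo)&(Q[:,2]<hi)]
    r=cv2.minAreaRect(Q[:,:2].astype(np.float32)*1000);print(n,len(Q),np.round(r[0],1),np.round(r[1],1),round(r[2],1),'z',np.percentile(Q[:,2],[5,50,95]).round(4))
rect('term',(405,170,455,240),.028,.05)
rect('housing',(275,145,325,180),.033,.06)
rect('dockall',(275,145,330,240),.015,.06)
rect('stand',(185,190,235,235),.045,.065)
rect('pin',(185,190,235,235),.1,.15)
rect('bottle',(430,70,480,120),.02,.15)
rect('tin',(170,110,215,150),.02,.05)
rect('carton',(250,80,297,133),.04,.07)
```

```text
term 1114 [ 463.9 -269.6] [124.1  57.5] 4.9 z [0.0331 0.0363 0.039 ]
housing 655 [580.8  60.3] [56.6 79.6] 4.6 z [0.0371 0.0401 0.0425]
dockall 1352 [507.4  54.3] [203.9  80. ] 4.6 z [0.0169 0.0286 0.042 ]
stand 608 [455.1 285.1] [64.8 65.6] 10.2 z [0.051  0.0549 0.0578]
pin 69 [454.6 285.1] [13.9 14.5] 15.1 z [0.1033 0.1233 0.1269]
bottle 515 [ 741.8 -350.1] [48.4 39.1] 53.5 z [0.0275 0.0773 0.12  ]
tin 567 [681.5 343.7] [68.6 71.2] 44.4 z [0.0219 0.0295 0.0324]
carton 760 [737.6 127.6] [92.  60.1] 27.2 z [0.0465 0.0496 0.0523]
```

```bash
cat >> h.py <<'E'
def pose():
    o=get_obs();q=o['orientation'];R=Ro.from_quat([q[1],q[2],q[3],q[0]]).as_matrix()
    return np.array(o['position']),np.arctan2(R[1,1],R[0,1]),R
def plan(wps,g,start=None):
    """wps: (x,y,z mm, yaw of tool y deg, rows); prints rows for a straight-down tool"""
    p,psi,_=pose();p=p*1000
    if start: p,psi=np.array(start[:3],float),np.radians(start[3])
    rows=[]
    for x,y,z,yaw,n in wps:
        p0,s0,p1=p.copy(),psi,np.array([x,y,z],float);ds=(np.radians(yaw)-s0)
        for i in range(1,n+1):
            d=p0+(p1-p0)*i/n-p;tx=np.array([-np.sin(psi),np.cos(psi)]);
            tx=np.array([np.sin(psi),-np.cos(psi)]);ty=np.array([np.cos(psi),np.sin(psi)])
            tx=-tx if False else np.cross([*ty,0],[0,0,-1])[:2]
            s=np.round([d[:2]@tx,d[:2]@ty,-d[2]]);t=round(-(s0+ds*i/n-psi),2)
            rows.append([g,s.astype(int).tolist(),t]);p=p+np.array([*(tx*s[0]+ty*s[1]),-s[2]]);psi-=t
    print(len(rows));print(str(rows).replace(' ',''));print('end',p.round(1),np.degrees(psi).round(2))
E
python3 - <<'E'
import re
s=open('h.py').read()
s=s.replace("tx=np.array([-np.sin(psi),np.cos(psi)]);\n            tx=np.array([np.sin(psi),-np.cos(psi)]);ty","ty").replace("tx=-tx if False else np.cross","tx=np.cross")
open('h.py','w').write(s)
from h import *
print(pose()[0],np.degrees(pose()[1]))
plan([(460,100,205,-20,10),(464,-270,150,-85.1,10)],-1)
E
```

```text
[0.2059805  0.61587858 0.20465035] 71.50593855167517
20
[[-1,[-40,-41,0],np.float64(0.16)],[-1,[-47,-34,0],np.float64(0.16)],[-1,[-51,-26,0],np.float64(0.16)],[-1,[-55,-17,0],np.float64(0.16)],[-1,[-57,-9,0],np.float64(0.16)],[-1,[-57,1,0],np.float64(0.16)],[-1,[-57,9,0],np.float64(0.16)],[-1,[-54,19,0],np.float64(0.16)],[-1,[-51,27,0],np.float64(0.16)],[-1,[-46,35,0],np.float64(0.16)],[-1,[-35,13,5],np.float64(0.11)],[-1,[-33,17,6],np.float64(0.12)],[-1,[-30,20,5],np.float64(0.11)],[-1,[-28,24,6],np.float64(0.11)],[-1,[-26,27,5],np.float64(0.12)],[-1,[-22,30,6],np.float64(0.11)],[-1,[-18,32,5],np.float64(0.11)],[-1,[-16,34,6],np.float64(0.12)],[-1,[-10,35,5],np.float64(0.11)],[-1,[-7,36,6],np.float64(0.11)]]
end [ 464.3 -269.5  149.7] -84.91
```

Request:
step_arm:
  series:
    - [-1,[-40,-41,0],0.16]
    - [-1,[-47,-34,0],0.16]
    - [-1,[-51,-26,0],0.16]
    - [-1,[-55,-17,0],0.16]
    - [-1,[-57,-9,0],0.16]
    - [-1,[-57,1,0],0.16]
    - [-1,[-57,9,0],0.16]
    - [-1,[-54,19,0],0.16]
    - [-1,[-51,27,0],0.16]
    - [-1,[-46,35,0],0.16]

```text
clock: 1.35
position: [0.4609, 0.0989, 0.2054]
orientation: [-0.0, 0.821, 0.57, 0.0]
wrist_force: [1.1, 0.6, -0.1]
grip_width: 1.003
grip_force: 0.0
```

Request:
step_arm:
  series:
    - [-1,[-35,13,5],0.11]
    - [-1,[-33,17,6],0.12]
    - [-1,[-30,20,5],0.11]
    - [-1,[-28,24,6],0.11]
    - [-1,[-26,27,5],0.12]
    - [-1,[-22,30,6],0.11]
    - [-1,[-18,32,5],0.11]
    - [-1,[-16,34,6],0.12]
    - [-1,[-10,35,5],0.11]
    - [-1,[-7,36,6],0.11]

```text
clock: 2.6
position: [0.4644, -0.2699, 0.15]
orientation: [-0.0, 0.999, 0.043, -0.0]
wrist_force: [0.1, -0.3, 0.2]
grip_width: 0.997
grip_force: 0.0
```

Request:
step_arm:
  series:
    - [-1,[0,0,0],0]

```text
clock: 2.72
position: [0.4634, -0.272, 0.15]
orientation: [0.001, 0.999, 0.042, -0.001]
wrist_force: [-0.5, 0.6, -0.6]
grip_width: 0.998
grip_force: 0.0
```

```bash
sed -i 's/t=round(-(s0/t=round(float(-(s0/; s/-psi),2)/-psi)),2)/' h.py
python3 - <<'E'
from h import *
p,s,R=pose();print(p.round(4),np.degrees(s).round(2),R[:,2].round(4))
c=cam('wrist');im,d=grab_frame('wrist');cv2.imwrite('pics/w1.png',im)
P=cloud(c,d);Q=P[(d>0)&(P[...,2]>.026)&(P[...,2]<.06)]
Q=Q[(np.abs(Q[:,0]-.464)<.09)&(np.abs(Q[:,1]+.27)<.06)]
print(len(Q));r=cv2.minAreaRect(Q[:,:2].astype(np.float32)*1000);print(r,np.median(Q[:,2]))
plan([(464,-270,60,-85.1,5),(464,-270,18,-85.1,5)],-1)
E
```

```text
[ 0.4634 -0.272   0.15  ] -85.17 [-0.0012 -0.0021 -1.    ]
5672
((464.1971740722656, -270.44708251953125), (124.55233764648438, 56.0452766418457), 5.12912654876709) 0.03608164509939649
10
[[-1,[0,0,18],0.0],[-1,[0,0,18],0.0],[-1,[0,0,18],0.0],[-1,[0,0,18],0.0],[-1,[0,0,18],0.0],[-1,[0,0,8],0.0],[-1,[0,0,9],0.0],[-1,[0,0,8],0.0],[-1,[0,0,9],0.0],[-1,[0,0,8],0.0]]
end [ 463.7 -269.7   17.9] -84.99
```

View pics/w1.png

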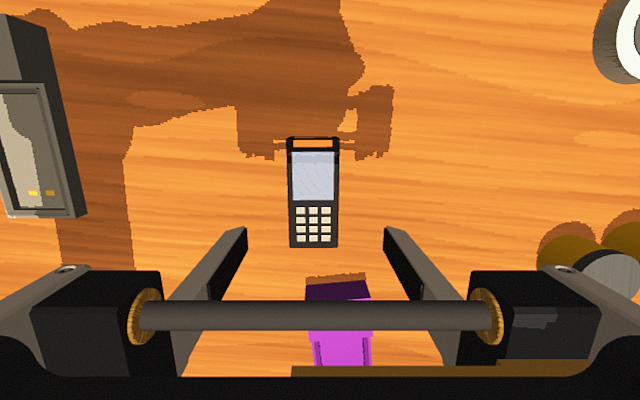

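The wrist view shows the terminal centred between the fingers, amber window at (313,143), i.e. the +x end, so the orientation is right. Descending.

Request:
step_arm:
  series:
    - [-1,[0,0,18],0]
    - [-1,[0,0,18],0]
    - [-1,[0,0,18],0]
    - [-1,[0,0,18],0]
    - [-1,[0,0,18],0]
    - [-1,[0,0,9],0]
    - [-1,[0,0,9],0]
    - [-1,[0,0,8],0]
    - [-1,[0,0,8],0]
    - [-1,[0,0,8],0]

```text
clock: 4.03
position: [0.4646, -0.2691, 0.0181]
orientation: [0.0, 0.999, 0.044, 0.0]
wrist_force: [0.3, -0.1, -0.1]
grip_width: 0.996
grip_force: 0.0
```

Request:
step_arm:
  series:
    - [0.6,[0,0,0],0]
    - [0.6,[0,0,0],0]
    - [0.6,[0,0,0],0]
    - [0.6,[0,0,0],0]
    - [0.6,[0,0,0],0]
    - [0.6,[0,0,0],0]
  force: 25

```text
clock: 4.78
position: [0.4647, -0.2692, 0.0187]
orientation: [0.0, 0.999, 0.044, 0.0]
wrist_force: [0.1, -0.4, 2.5]
grip_width: 0.593
grip_force: 25.0
```

Request:
step_arm:
  series:
    - [0.6,[0,0,-10],0]
    - [0.6,[0,0,-20],0]
    - [0.6,[0,0,-25],0]
    - [0.6,[0,0,-25],0]
    - [0.6,[0,0,0],0]

```text
clock: 5.4
position: [0.4653, -0.2694, 0.0998]
orientation: [0.001, 0.999, 0.045, 0.001]
wrist_force: [0.2, 0.3, -4.5]
grip_width: 0.591
grip_force: 25.0
```

Run:
```python
from h import *
p,s,R=pose();print(p.round(4),np.degrees(s).round(2),R[:,2].round(4))
c=cam('wrist');im,d=grab_frame('wrist');cv2.imwrite('pics/w2.png',im)
P=cloud(c,d);L=(P-p)@R   # tool coords
m=(d>0)&(P[...,2]>.1)&(P[...,2]<.15)&(abs(L[...,1])<.024)&(abs(L[...,0])<.09)
Q=L[m];print(len(Q),np.percentile(Q[:,0],[.5,99.5]),np.percentile(Q[:,2],[5,50,95]))
b=cv2.cvtColor(im,cv2.COLOR_BGR2HSV);print(np.linalg.lstsq(np.c_[Q[:,:2],np.ones(len(Q))],Q[:,2],rcond=None)[0])
```

```text
[ 0.4653 -0.2694  0.0998] -84.9 [ 0.0025 -0.0014 -1.    ]
11805 [-0.0612518   0.06139535] [-0.01866315 -0.01750758 -0.01613079]
[ 0.01057171 -0.00186449 -0.01748534]
```

View pics/w2.png

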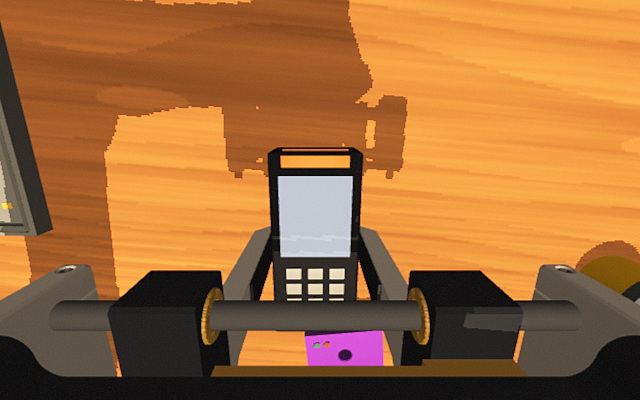

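The terminal is held level, central between the fingers, with its window (315,160) still towards +x. Next: move over the dock.

Run:
```python
from h import *
plan([(475,-200,120,-85.4,3),(479,52,120,-85.4,7)],.6)
```

```text
10
[[0.6,[5,-22,-7],0.0],[0.6,[6,-23,-7],0.01],[0.6,[5,-23,-7],-0.0],[0.6,[3,-36,0],-0.0],[0.6,[4,-36,0],-0.0],[0.6,[3,-35,0],-0.0],[0.6,[4,-36,0],-0.0],[0.6,[3,-36,0],-0.0],[0.6,[4,-36,0],-0.0],[0.6,[3,-35,0],-0.0]]
end [478.9  51.6 119.7] -85.46
```

Request:
step_arm:
  series:
    - [0.6,[5,-22,-7],0]
    - [0.6,[6,-23,-7],0.01]
    - [0.6,[5,-23,-7],0]
    - [0.6,[3,-36,0],0]
    - [0.6,[4,-36,0],0]
    - [0.6,[3,-36,0],0]
    - [0.6,[4,-36,0],0]
    - [0.6,[3,-36,0],0]
    - [0.6,[4,-36,0],0]
    - [0.6,[3,-35,0],0]

```text
clock: 6.7
position: [0.4777, 0.0537, 0.1183]
orientation: [0.0, 0.999, 0.04, -0.001]
wrist_force: [0.1, -0.6, -3.4]
grip_width: 0.592
grip_force: 25.0
```

Request:
step_arm:
  series:
    - [0.6,[0,0,0],0]
    - [0.6,[0,0,0],0]

```text
clock: 6.95
position: [0.4781, 0.0517, 0.1188]
orientation: [0.0, 0.999, 0.039, -0.001]
wrist_force: [1.0, -0.4, -3.4]
grip_width: 0.592
grip_force: 25.0
```

Run:
```python
from h import *
p,s,R=pose();print(p.round(4),np.degrees(s).round(2),R[:,2].round(4))
c=cam('wrist');im,d=grab_frame('wrist');cv2.imwrite('pics/w3.png',im);np.savez('w3.npz',im=im,d=d)
P=cloud(c,d);L=(P-p)@R
def rect(m):
    r=cv2.minAreaRect(P[m][:,:2].astype(np.float32)*1000);print(m.sum(),np.round(r[0],1),np.round(r[1],1),round(r[2],2),np.median(P[m][:,2]))
n=abs(P[...,0]-.58)<.05
rect((d>0)&(P[...,2]>.032)&(P[...,2]<.06)&n&(abs(P[...,1]-.06)<.06))
rect((d>0)&(P[...,2]>.12)&(P[...,2]<.17)&(abs(L[...,1])<.032)&(abs(L[...,0])<.08)&(L[...,2]>-.025))
```

```text
[0.4781 0.0517 0.1188] -85.49 [-0.0014 -0.001  -1.    ]
6145 [581.2  59.7] [55.7 80.2] 4.68 0.03986381328702496
13862 [477.5  51.6] [124.4  63.9] 4.52 0.13619636414613362
```

View pics/w3.png

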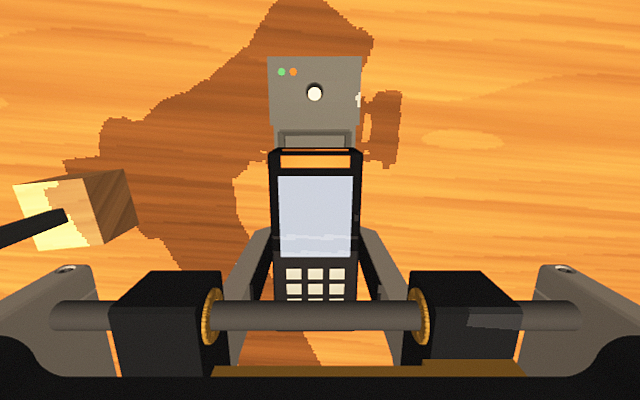

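The dock housing's hole is at (314,93), directly in line with the terminal. It needs about +2 mm along tool x; then descend to just above the lip.

Request:
step_arm:
  series:
    - [0.6,[2,0,12],0]
    - [0.6,[0,0,15],0]
    - [0.6,[0,0,15],0]
    - [0.6,[0,0,15],0]
    - [0.6,[0,0,10],0]
    - [0.6,[0,0,6],0]
    - [0.6,[0,0,0],0]
    - [0.6,[0,0,0],0]

```text
clock: 8.0
position: [0.4811, 0.0524, 0.0468]
orientation: [-0.0, 0.999, 0.039, 0.0]
wrist_force: [0.4, 0.2, -2.9]
grip_width: 0.592
grip_force: 25.0
```

Run:
```python
from h import *
p,s,R=pose();print(p.round(4),np.degrees(s).round(2),R[:,2].round(4))
c=cam('wrist');im,d=grab_frame('wrist')
P=cloud(c,d);L=(P-p)@R
def rect(m):
    r=cv2.minAreaRect(P[m][:,:2].astype(np.float32)*1000);print(m.sum(),np.round(r[0],1),np.round(r[1],1),round(r[2],2),np.median(P[m][:,2]))
t=(d>0)&(abs(L[...,1])<.032)&(abs(L[...,0])<.066)&(L[...,2]>-.025)&(L[...,2]<-.008)
rect(t)
rect((d>0)&(P[...,2]>.03)&(P[...,2]<.05)&(abs(P[...,0]-.586)<.045)&(abs(P[...,1]-.06)<.06)&~t)
```

```text
[0.4811 0.0524 0.0468] -85.49 [ 7.e-04  1.e-04 -1.e+00]
13768 [480.4  52.3] [124.3  63.9] 4.48 0.06425285364207985
12225 [574.9  59.1] [68.  80.4] 4.68 0.03991662181726521
```

Request:
step_arm:
  series:
    - [0.6,[-1,0.5,2],0]
    - [0.6,[0,0,3],0]
    - [0.6,[0,0,3],0]
    - [0.6,[0,0,3],0]
    - [0.6,[0,0,2],0]
    - [0.6,[0,0,0],0]

```text
clock: 8.8
position: [0.4797, 0.0518, 0.0333]
orientation: [0.0, 0.999, 0.039, -0.0]
wrist_force: [0.5, -0.2, -2.1]
grip_width: 0.591
grip_force: 25.0
```

Request:
step_arm:
  series:
    - [0.6,[0,0,2],0]
    - [0.6,[0,0,1],0]
    - [0.6,[0,0,1],0]
    - [0.6,[0,0,0],0]

```text
clock: 9.3
position: [0.4798, 0.0518, 0.0294]
orientation: [-0.0, 0.999, 0.039, -0.0]
wrist_force: [-0.0, -0.4, -4.2]
grip_width: 0.593
grip_force: 25.0
```

Request:
step_arm:
  series:
    - [0.6,[0,0,1],0]
    - [0.6,[0,0,0.5],0]
    - [0.6,[0,0,0],0]

```text
clock: 9.68
position: [0.4799, 0.0518, 0.0286]
orientation: [-0.0, 0.999, 0.039, 0.0]
wrist_force: [-1.1, 1.3, 5.7]
grip_width: 0.596
grip_force: 25.0
```

Contact with the floor. Release, rise, and check.

Request:
step_arm:
  series:
    - [0.3,[0,0,0],0]
    - [0.3,[0,0,0],0]
    - [-0.2,[0,0,0],0]
    - [-0.2,[0,0,0],0]
    - [-0.5,[0,0,0],0]
    - [-0.5,[0,0,-20],0]
    - [-0.5,[0,0,-40],0]
    - [-0.5,[0,0,-50],0]
    - [-0.5,[0,0,-50],0]
    - [-0.5,[0,0,0],0]

```text
clock: 10.92
position: [0.4822, 0.0517, 0.1909]
orientation: [-0.0, 0.999, 0.04, 0.003]
wrist_force: [-0.5, 0.9, 0.1]
grip_width: 0.751
grip_force: 0.0
```

Run:
```python
from h import *
p,s,R=pose();print(p.round(4),np.degrees(s).round(2),R[:,2].round(4))
c=cam('wrist');im,d=grab_frame('wrist');cv2.imwrite('pics/w4.png',im)
P=cloud(c,d)
a=np.radians(4.68);U=np.array([[np.cos(a),np.sin(a)],[-np.sin(a),np.cos(a)]])
D=(P[...,:2]-[.4795,.0514])@U.T
def fit(m,n):
    q=D[m];z=P[m][:,2];f=np.linalg.lstsq(np.c_[q,np.ones(len(q))],z,rcond=None)[0]
    r=cv2.minAreaRect(P[m][:,:2].astype(np.float32)*1000);print(n,m.sum(),'slope',f.round(4),np.median(z).round(4),np.round(r[0],1),np.round(r[1],1),round(r[2],2))
fit((d>0)&(P[...,2]>.036)&(P[...,2]<.056)&(abs(D[...,0])<.066)&(abs(D[...,1])<.034),'term')
fit((d>0)&(P[...,2]>.034)&(P[...,2]<.05)&(abs(D[...,0]-.102)<.032)&(abs(D[...,1])<.045),'hous')
# pin hole: bright button / dark ring in housing
b,g,r=[im[...,i].astype(int) for i in range(3)]
K,Rc,t=c
X=np.array([.5812,.0597,.04]);y=K@(Rc@X+t);print('hole pred px',y[:2]/y[2])
t_=grab_frame('top')
P=cloud(cam('top'),t_[1]);Q=P[190:235,185:235].reshape(-1,3)
Q=Q[(Q[:,2]>.1)];print('pin',np.median(Q,0))
plan([(479,54,185,-85.4,1),(465,200,185,-81,4),(455,285,185,-80,5)],-0.5)
```

```text
[0.4822 0.0517 0.1909] -85.47 [ 0.0066  0.0012 -1.    ]
term 4682 slope [-0.0009 -0.0002  0.046 ] 0.0461 [479.4  51.1] [123.4  56. ] 4.46
hous 3580 slope [0.0027 0.0001 0.0396] 0.0399 [581.   59.7] [55.6 80.2] 4.78
hole pred px [313.82113228 103.15882342]
pin [0.35688585 0.07411188 0.69872476]
10
[[-0.5,[0,-2,3],-0.0],[-0.5,[-1,-37,0],-0.02],[-0.5,[0,-36,0],-0.02],[-0.5,[1,-37,0],-0.02],[-0.5,[2,-36,0],-0.02],[-0.5,[1,-17,0],-0.0],[-0.5,[0,-17,0],-0.01],[-0.5,[1,-17,0],0.0],[-0.5,[1,-18,0],-0.0],[-0.5,[1,-17,0],-0.01]]
end [455.2 285.3 184.8] -79.72
```

View pics/w4.png

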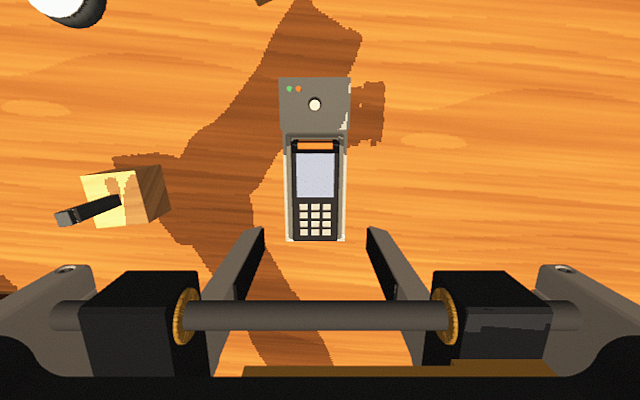

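The terminal lies flat in the grey dock with its top at 46 mm, so it is fully home; the hole is at (315,104). Over to the pin.

Request:
step_arm:
  series:
    - [-0.3,[0,-2,3],0]
    - [-0.3,[-1,-37,0],-0.02]
    - [-0.3,[0,-36,0],-0.02]
    - [-0.3,[1,-37,0],-0.02]
    - [-0.3,[2,-36,0],-0.02]
    - [-0.3,[1,-17,0],0]
    - [-0.3,[0,-17,0],-0.01]
    - [-0.3,[1,-17,0],0]
    - [-0.3,[1,-18,0],0]
    - [-0.3,[1,-17,0],-0.01]

```text
clock: 12.28
position: [0.4556, 0.2857, 0.185]
orientation: [-0.0, 0.996, 0.089, 0.0]
wrist_force: [0.2, -0.5, 0.2]
grip_width: 0.651
grip_force: 0.0
```

Request:
step_arm:
  series:
    - [-0.3,[0,0,0],0]
    - [-0.3,[0,0,0],0]

```text
clock: 12.52
position: [0.4557, 0.2841, 0.185]
orientation: [0.0, 0.996, 0.089, 0.0]
wrist_force: [-0.4, -0.1, 0.3]
grip_width: 0.65
grip_force: 0.0
```

Run:
```python
from h import *
p,s,R=pose();print(p.round(4),np.degrees(s).round(2),R[:,2].round(4))
c=cam('wrist');im,d=grab_frame('wrist');cv2.imwrite('pics/w5.png',im)
P=cloud(c,d)
N=(d>0)&(np.hypot(P[...,0]-.455,P[...,1]-.285)<.06)
for lo,hi in((.115,.135),(.045,.06)):
    m=N&(P[...,2]>lo)&(P[...,2]<hi);r=cv2.minAreaRect(P[m][:,:2].astype(np.float32)*1000);print(m.sum(),np.round(r[0],1),np.round(r[1],1),round(r[2],2),np.median(P[m],0).round(4))
```

```text
[0.4557 0.2841 0.185 ] -79.79 [ 2.e-04 -5.e-04 -1.e+00]
272 [454.8 284.6] [14.6 14.3] 13.2 [0.4562 0.2849 0.1245]
2616 [454.9 284.8] [63.9 64.1] 10.33 [0.4613 0.2878 0.0547]
```

View pics/w5.png

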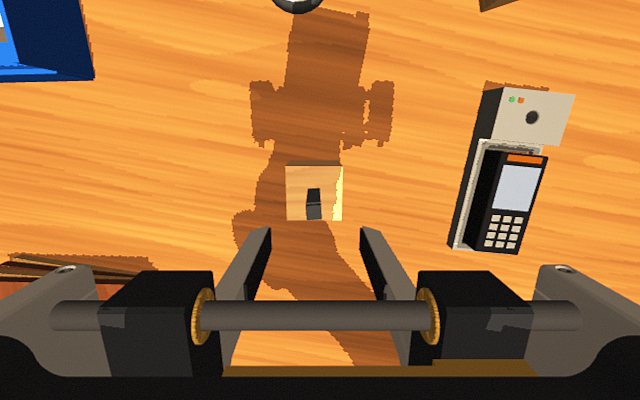

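The pin handle stands at (314,203), between the fingers and a couple of degrees off square. Turn slightly, descend and grip.

Request:
step_arm:
  series:
    - [-0.3,[-1,0,10],-0.05]
    - [-0.3,[0,0,20],0]
    - [-0.3,[0,0,20],0]
    - [-0.3,[0,0,20],0]
    - [-0.3,[0,0,20],0]
    - [-0.3,[0,0,12],0]
    - [-0.3,[0,0,8],0]
    - [-0.3,[0,0,0],0]

```text
clock: 13.58
position: [0.4547, 0.2843, 0.0748]
orientation: [0.0, 0.993, 0.114, -0.0]
wrist_force: [-0.3, 0.7, 0.3]
grip_width: 0.649
grip_force: 0.0
```

Request:
step_arm:
  series:
    - [1,[0,0,0],0]
    - [1,[0,0,0],0]
    - [1,[0,0,0],0]
    - [1,[0,0,0],0]
    - [1,[0,0,0],0]
    - [1,[0,0,0],0]
    - [1,[0,0,0],0]
    - [1,[0,0,0],0]
  force: 30

```text
clock: 14.58
position: [0.4547, 0.2846, 0.075]
orientation: [-0.0, 0.993, 0.114, 0.0]
wrist_force: [-0.2, 0.2, 0.3]
grip_width: 0.151
grip_force: 30.0
```

Request:
step_arm:
  series:
    - [1,[0,0,-5],0]
    - [1,[0,0,-10],0]
    - [1,[0,0,-15],0]
    - [1,[0,0,-15],0]
    - [1,[0,0,-15],0]
    - [1,[0,0,-15],0]
    - [1,[0,0,-5],0]
    - [1,[0,0,0],0]

```text
clock: 15.58
position: [0.4547, 0.2847, 0.1552]
orientation: [-0.0, 0.993, 0.114, 0.0]
wrist_force: [-0.2, -0.6, -0.8]
grip_width: 0.148
grip_force: 30.0
```

Run:
```python
from h import *
print(get_obs()['position'])
plan([(474,250,154,-79,2),(560,110,154,-85,5),(579,60,154,-85,3)],1)
```

```text
[0.45467223 0.28473479 0.15524093]
10
[[1,[5,19,1],0.02],[1,[6,19,0],0.02],[1,[12,31,0],0.02],[1,[12,30,0],0.02],[1,[13,31,0],0.02],[1,[13,30,0],0.02],[1,[15,29,0],0.02],[1,[5,17,0],0.0],[1,[4,17,0],0.0],[1,[5,18,0],0.0]]
end [579.   59.7 154.2] -84.9
```

Request:
step_arm:
  series:
    - [1,[5,19,1],0.02]
    - [1,[6,19,0],0.02]
    - [1,[12,31,0],0.02]
    - [1,[12,30,0],0.02]
    - [1,[13,31,0],0.02]
    - [1,[13,30,0],0.02]
    - [1,[15,29,0],0.02]
    - [1,[5,17,0],0]
    - [1,[4,17,0],0]
    - [1,[7,18,0],0]

```text
clock: 16.82
position: [0.5805, 0.0593, 0.1537]
orientation: [-0.0, 0.999, 0.045, -0.001]
wrist_force: [0.2, 0.0, -0.4]
grip_width: 0.147
grip_force: 30.0
```

Request:
step_arm:
  series:
    - [1,[0,0,20],0]
    - [1,[0,0,15],0]
    - [1,[0,0,0],0]
    - [1,[0,0,0],0]

```text
clock: 17.32
position: [0.5811, 0.0599, 0.1192]
orientation: [-0.0, 0.999, 0.045, 0.0]
wrist_force: [0.4, 0.5, -0.8]
grip_width: 0.147
grip_force: 30.0
```

Run:
```python
from h import *
p,s,R=pose();print(p.round(4),np.degrees(s).round(2),R[:,2].round(4))
im,d=grab_frame('side');c=cam('side');K,Rc,t=c
for X in([.581,.0597,.04],[.581,.0597,.05]):
    y=K@(Rc@np.array(X)+t);print(y[:2]/y[2])
u,v=(y[:2]/y[2]).astype(int)
im2,d2=grab_frame('wrist')
a=cv2.resize(im[v-45:v+30,u-50:u+50],None,fx=6,fy=6,interpolation=cv2.INTER_CUBIC)
cv2.imwrite('pics/s6.png',a);cv2.imwrite('pics/w6.png',im2);print(u,v);np.savez('s6.npz',im=im,d=d,im2=im2,d2=d2)
```

```text
[0.5811 0.0599 0.1192] -84.88 [ 3.e-04  0.e+00 -1.e+00]
[278.90516397 188.70763333]
[278.57679461 185.44509809]
278 185
```

View pics/s6.png

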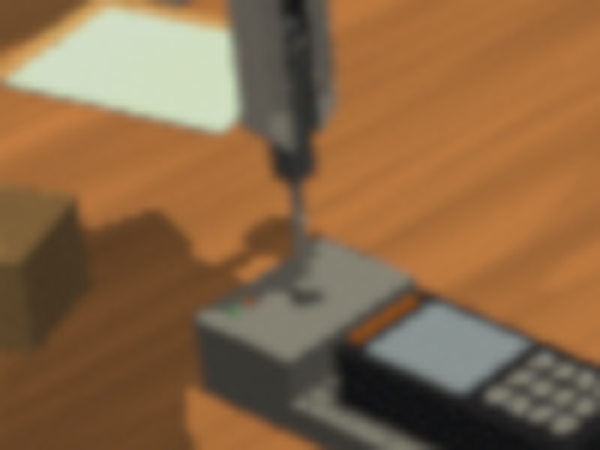

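View pics/w6.png

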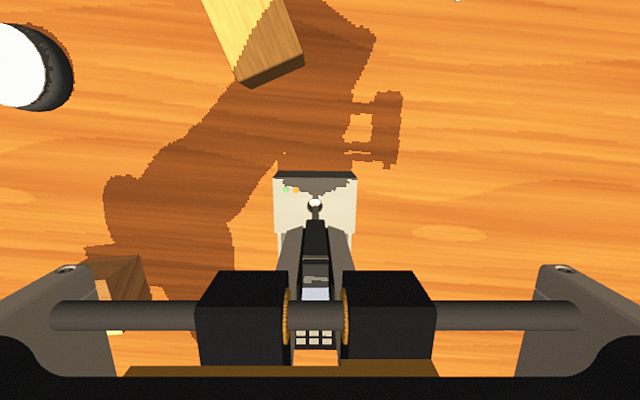

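The pin hangs straight: its tip at crop (300,262) is over the hole at (305,296), about 1 mm off against 4 mm of clearance. Descending.

Request:
step_arm:
  series:
    - [1,[0,0,8],0]
    - [1,[0,0,8],0]
    - [1,[0,0,6],0]
    - [1,[0,0,3],0]
    - [1,[0,0,0],0]
    - [1,[0,0,0],0]

```text
clock: 18.18
position: [0.5811, 0.0596, 0.0941]
orientation: [0.0, 0.999, 0.044, 0.0]
wrist_force: [-0.5, -0.6, 0.3]
grip_width: 0.145
grip_force: 30.0
```

Request:
step_arm:
  series:
    - [1,[0,0,2],0]
    - [1,[0,0,2],0]
    - [1,[0,0,2],0]
    - [1,[0,0,0],0]
    - [1,[0,0,0],0]

```text
clock: 18.8
position: [0.5812, 0.0597, 0.0882]
orientation: [-0.0, 0.999, 0.044, 0.0]
wrist_force: [-0.4, -0.0, 2.5]
grip_width: 0.146
grip_force: 30.0
```

Request:
step_arm:
  series:
    - [1,[0,0,1],0]
    - [1,[0,0,1],0]
    - [1,[0,0,0],0]
    - [1,[0,0,0],0]
  force: 50

```text
clock: 19.3
position: [0.5812, 0.0597, 0.0861]
orientation: [0.0, 0.999, 0.044, 0.0]
wrist_force: [0.5, 0.7, 4.1]
grip_width: 0.145
grip_force: 50.0
```

Request:
step_arm:
  series:
    - [1,[0,0,0.5],0]
    - [1,[0,0,0.5],0]
    - [1,[0,0,0],0]
    - [1,[0,0,0],0]

```text
clock: 19.8
position: [0.5812, 0.0596, 0.0857]
orientation: [-0.0, 0.999, 0.044, 0.0]
wrist_force: [-0.3, 0.1, 9.4]
grip_width: 0.142
grip_force: 50.0
```

Request:
step_arm:
  series:
    - [1,[0,0,0.5],0]
    - [1,[0,0,0],0]
    - [1,[0,0,0],0]
    - [1,[0,0,0],0]
    - [1,[0,0,0],0]

```text
clock: 20.42
position: [0.5812, 0.0596, 0.0856]
orientation: [-0.0, 0.999, 0.044, 0.0]
wrist_force: [-2.0, 0.3, 11.3]
grip_width: 0.143
grip_force: 50.0
```

Run:
```python
from h import *
o=get_obs();print(o['wrist_force'],o['position'],o['grip_width'])
im,d=grab_frame('top');P=cloud(cam('top'),d)
a=np.radians(4.68);U=np.array([[np.cos(a),np.sin(a)],[-np.sin(a),np.cos(a)]]);D=(P[...,:2]-[.4795,.0514])@U.T
m=(d>0)&(abs(D[...,0])<.05)&(abs(D[...,1])<.022)&(P[...,2]<.06);print('term z',m.sum(),np.median(P[m][:,2]))
```

```text
[-1.9994486   0.27559703 11.28412903] [0.58124049 0.05961188 0.08557635] 0.14265840944770847
term z 697 0.04658839735615215
```

The button is against its stop: force rose to 11 N with no further travel. The terminal is still home, so I'm handing in.

```bash
python3 -c "
from workcell import *
print(sign_off())"
```

```text
the job is handed in; nothing more can be done
None
```

I handed the job in at about 20.5 s: the terminal lies flat and home in the grey dock, released, and the gripped pin tool holds the pairing button against its stop at about 11 N; the judge gave no verdict.

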